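Right the fallen cleaner tin against the power supply

ROBOT

A 6-joint arm with a two-finger parallel gripper is mounted at the origin on the work surface. World frame = base frame: x ahead of the robot, y to its left, z up, the work surface at z = 0. Lengths are in m, angles in rad, forces in N, time in s.
With the tool pointing down it reaches from about 0.25 to 0.725 m from the base axis. Payload 4 kg.
Tool frame: the origin (TCP) lies midway between the tips of the shut fingers; the grasp point (between the pads) lies 19 mm behind it; z points along the fingers, y is the line along which they close (so a half turn about z gives the same grasp; the last joint's range is limited). The gripper opens to 85 mm and grips with 20 to 120 N. Pads are 22 mm wide; open, the fingers measure 114 mm over their backs; the gripper's body (76 mm by 85 mm) begins 54 mm behind the grasp point. The pads swing forward as they close: fully open they stand 13 mm farther back than shut.
Start: joints at [1.159, 0.241, 0.005, 1.335, 0, 1.571], TCP at [0.2, 0.458, 0.231] pointing down, gripper open.
Joint ranges: [-2.72, 2.72], [-1.05, 1.87], [-1.09, 1.28], [-1.99, 2.15], [-1.42, 1.44], [-3.14, 3.14]. Speed limits (rad/s): [2.79, 2.79, 3.14, 3.14, 3.14, 3.14].

INTERFACE

Orientations are given as a unit quaternion [x, y, z, w].
In Python, from workcell import bot gives the robot as it stands.
- The arm moves only by the tool move_arm, never from a script. Its argument "motion" is a list of rows, each an object of numbers: "x", "y", "z": the shift along the tool's x, y, z in cm; "yaw": the turn about the tool's z in degrees. A call has 1 to 20 rows; each row is the pose to reach, as a shift and turn from the pose commanded when the call began, along the tool's axes at that moment; what a row does not reach only later rows make up. A row lasts 1/8 s, in which the tool goes at most 62.5 mm and 10.7 degrees, less where a joint would pass 70% of its speed; a pose out of reach is approached as far as the arm can. A call with a gripper value outside its range is refused whole. "gripper" is the opening, from -1 (shut) to 1 (fully open), set as the call begins (left out, the last holds). The fingers move at their own pace and stop on an object; the grip force is fixed at half the most. Time passes only in rows, so rows that repeat a pose let the fingers close. It gives the time, the measured TCP pose, the force, the opening and the grip force at its end, in the units of the state.
- bot.get_obs(): the state, without advancing time (a new reading comes with each control period).
- bot.camera(name): name is "scene" or "side" or "wrist"; returns the picture (400x640x3 uint8, blue, green, red); there is no depth.
- bot.camera_model(name): a dict with "K" (3x3 intrinsics, pixels), "world_from_camera" (4x4, takes a point from camera to world coordinates). Camera axes: x right, y down, z forward; pixel columns grow to the right and rows downward; lengths in m; the calibration is good to about 2 mm. A picture is of the moment at which its call begins: read the wrist's pose just before it. camera_model takes no time and is no camera call; for the wrist camera it gives the pose at the moment of the call.
- bot.job_done(): hands the job in; it is judged then, once.
Trained networks look in the newest picture that a camera, given by its name, has taken for a name from the list of things; names that differ only in an ending like _2 or _b are one class to them, and where a whole thing is asked for, a point or a joint stands for the part that bears it (a point fixed in the world has none). Each returns a list of dicts, best first, with "score" (0 to 1); they miss things now and then, are a little off and sometimes report something else, mostly with a low value. They report only what shows in the picture. A call takes as long as a camera call. They do not tell look-alikes from the thing itself.
- bot.cut_out(camera, name): "mask" (400x640 bool, what is visible of it) and "centre" ([row, column] in pixels, amid what is visible of it).
The state is a dict: "clock": time; "joint_pos": joint angles; "joint_vel": joint speeds; "tau": joint torques, N m; "eef_pos": TCP position; "tool_rot": TCP orientation; "ft_force": force on the tool from outside, world axes, zero at the start; "ft_torque": the same for the moment, N m; "grip_width": finger opening in m; "grasp_force": force on a finger pad.
Only numpy, scipy, OpenCV 4.12 (cv2) and the standard library are available. Lean on these libraries where they do the work, as an engineer would, in place of code of your own. Each camera call takes 0.05 s, during which the arm holds its last target. There are 200 camera calls.

TASK

The cleaner tin has fallen over on the test bench, its bottom facing the guard plate on the side of the power supply. Slide it along the bench until its bottom bears on the plate, then, with the bottom kept down on the bench and braced by the plate, tip its cap end up and over towards the plate until the tin stands upright, and press it gently home so that its broad side bears flat on the plate. Let go and leave it standing there; never shove hard against the plate, and leave the other things alone.

Things in the scene. Friction and masses are not known exactly. Their poses are not given: they have to be found in the camera images.
- supply_side (a point): Point on the bare side wall of the white power supply (fixed box 300 x 240 x 140 mm), midway along that side, at bench height. +y points level straight out of that side towards the tin, x runs level along it, z is up. The guard plate stands in front of it: its outer face lies 4 to 28 mm out from this point along +y, differently each time and not measured; find it by touch.
- supply: The same power supply with its guard plate; origin under the middle of the case on the bench, axes as supply_side (wall 120 mm from the origin along +y). The guard plate is flat upright aluminium, 270 mm long, centred, 2 to 130 mm above the bench, parallel to the wall. It is rigid: it does not shift when pressed, and must not be pressed with more than 25 N.
- tin: Fallen rectangular metal tin with a tall black screw cap: body 160 long x 100 wide x 60 mm thick, lying on a broad side; 0.4 to 0.75 kg. Origin: middle of the base face's lower edge as it lies. +x runs along the tin from base to cap (points up when upright), y across its width, z through its thickness (up while lying, towards the plate once righted).
- tin_center (a point): Centre of the tin's rectangular body, 80 mm from the base face, 30 mm from either broad side. Axes as the tin.
- tin_cap (a point): Grip point on the cap's axis, 190 mm from the base face, 30 mm beyond the tin's shoulder. The cap is a plain cylinder of 28 mm diameter from 8 to 48 mm beyond the shoulder, on the tin's axis, so 30 mm above the bench while lying; it can turn between finger pads as the tin tips. Axes as the tin.
- tin_base (a point): Centre of the tin's base face (100 x 60 mm); 30 mm above the bench while the tin lies, 0 when it stands. Axes as the tin.
- meter: Bystander: orange handheld multimeter, 160 x 80 x 36 mm, loose; origin under its centre.
- spool: Bystander: solder spool, 60 mm diameter, 50 mm high, loose; origin under its centre.
- bin: Bystander: open blue parts bin 150 x 100 x 60 mm, loose; origin under its centre.
Mind the look-alikes: they are no part of the job. What is shaped like the tin but pink or turquoise is not meant.

How it is judged:
By the outcome, as a careful person would: the job done as asked, in the order asked, and still so for the second after the job is handed in, with the robot touching nothing.
It also fails if it takes over 67 s, if anything falls off the work surface, if the arm or the gripper's body presses on something with over 40 N, if the wrist force passes 120 N, or if a joint passes its speed limit or range.

## Working session

There is one attempt and no reset: what is moved stays moved. The work goes in short steps, Python scripts to look and compute and a tool call to move; the robot and the scene stay as the last step left them, time stands still between calls to the robot, and variables do not carry over. Pictures are saved under pics/ and viewed, at most 10 in all, crops included, and the job is handed in when it is done.

Besides the shell and the picture viewer there is one more tool, called as name(argument=value, ...), one argument or row to a line, values as JSON. move_arm: Moves the arm, as the interface text tells. Its arguments: {"type":"object","properties":{"motion":{"type":"array"},"gripper":{"type":"number"}},"required":["motion"]}

```bash
mkdir -p pics
python3 - <<'E'
from workcell import bot
import cv2,numpy as np
o=bot.get_obs();print(o['eef_pos'],o['tool_rot'],o['clock'])
a=bot.camera('scene');b=bot.camera('side')
for c,im in(('scene',a),('side',b)):
    cv2.imwrite(f'pics/{c}.png',im)
    m=bot.camera_model(c);print(c,m['K'].tolist() if hasattr(m['K'],'tolist') else m['K'],np.round(m['world_from_camera'],3).tolist())
    for n in('tin','tin_cap','supply'):
        for r in bot.cut_out(c,n)[:3]: print(n,r['score'],r['centre'],r['mask'].sum())
E
```

```text
[0.19986345 0.45762212 0.23040704] [ 2.04440674e-01  9.78878388e-01 -1.03258337e-03 -2.15988457e-04] 0.0
scene [[375.4799324133233, 0.0, 317.03020544171335], [0.0, 375.4799324133233, 200.58455888816732], [0.0, 0.0, 1.0]] [[-0.394, 0.721, -0.57, 1.104], [0.919, 0.311, -0.243, 0.205], [0.003, -0.619, -0.785, 0.951], [0.0, 0.0, 0.0, 1.0]]
tin 0.77 [237.4, 354.4] 2420
tin 0.7 [189.3, 461.5] 2048
tin 0.66 [315.7, 316.1] 3338
tin_cap 0.83 [194.9, 465.8] 1986
tin_cap 0.73 [236.1, 357.3] 2370
tin_cap 0.56 [318.3, 318.6] 3368
supply 0.73 [214.1, 259.8] 10377
side [[431.5343763561723, 0.0, 311.28412445270226], [0.0, 431.5343763561723, 195.44672828141194], [0.0, 0.0, 1.0]] [[-0.271, 0.687, -0.674, 1.56], [0.962, 0.201, -0.182, 0.24], [0.011, -0.698, -0.716, 1.21], [0.0, 0.0, 0.0, 1.0]]
tin 0.88 [215.4, 341.6] 1462
tin 0.86 [173.5, 420.4] 1196
tin 0.6 [272.2, 321.8] 1985
tin_cap 0.94 [273.5, 323.4] 1932
tin_cap 0.89 [214.6, 343.7] 1535
tin_cap 0.72 [179.4, 421.8] 1207
supply 0.57 [203.2, 264.1] 6298
```

View pics/scene.png

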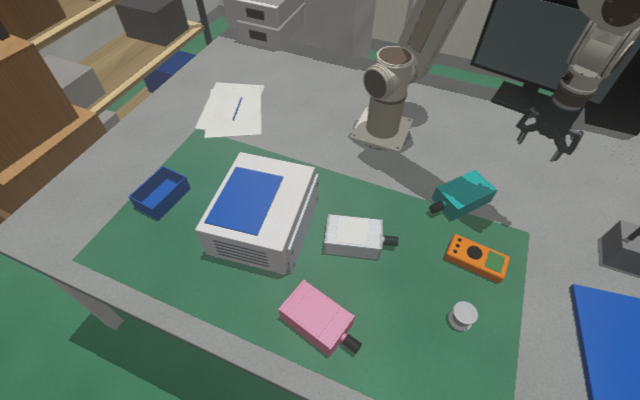

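View pics/side.png

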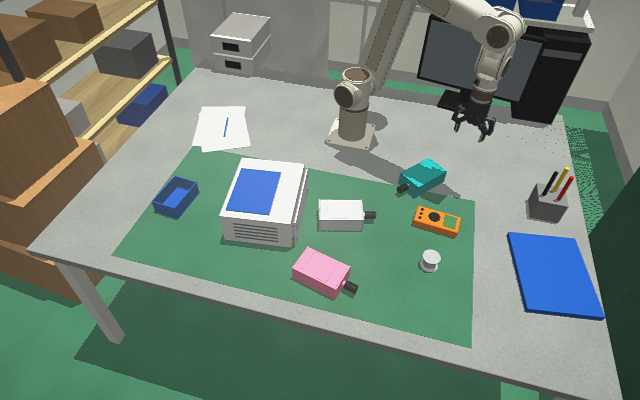

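The white tin lies at scene (354,237) / side (341,215), base towards the supply's right wall and cap to the right. The pink and turquoise ones are look-alikes. I'll fit box silhouettes to the masks.

```bash
cat > fit.py <<'E'
from workcell import bot
import cv2,numpy as np
from scipy.optimize import minimize
def box(x0,x1,y0,y1,z0,z1): return np.array([[x,y,z] for x in(x0,x1) for y in(y0,y1) for z in(z0,z1)],float)
t=np.linspace(0,2*np.pi,16,endpoint=False)
CAP=np.array([[x,.014*np.cos(a),.03+.014*np.sin(a)] for x in(.16,.208) for a in t])
PARTS={'tin':[box(0,.16,-.05,.05,0,.06),CAP],'supply':[box(-.15,.15,-.12,.12,0,.14),box(-.135,.135,.12,.135,.002,.13)]}
def proj(P,m):
    T=np.linalg.inv(m['world_from_camera']);q=(T[:3,:3]@P.T).T+T[:3,3];q=(np.array(m['K'])@q.T).T;return q[:,:2]/q[:,2:]
def place(P,p):
    c,s=np.cos(p[2]),np.sin(p[2]);return np.c_[p[0]+c*P[:,0]-s*P[:,1],p[1]+s*P[:,0]+c*P[:,1],P[:,2]]
def render(n,p,m):
    im=np.zeros((1600,2560),np.uint8)
    for P in PARTS[n]:
        h=cv2.convexHull((4*proj(place(P,p),m)+1.5).astype(np.float32))
        cv2.fillConvexPoly(im,h.round().astype(np.int32),255)
    return cv2.resize(im,(640,400),interpolation=cv2.INTER_AREA)/255.
def fit(n,views,p0):
    def f(p):
        L=0
        for m,k in views:
            r=render(n,p,m);L+=np.abs(r-k).sum()/k.sum()
        return L
    b=None
    for dy in(-.25,0,.25):
        q=np.array(p0)+[0,0,dy]
        r=minimize(f,q,method='Nelder-Mead',options=dict(initial_simplex=[q,q+[.02,0,0],q+[0,.02,0],q+[0,0,.15]],xatol=1e-4,fatol=1e-4))
        if b is None or r.fun<b.fun:b=r
    return b.x,b.fun/len(views)
def ground(uv,z,m):
    d=m['world_from_camera'][:3,:3]@np.linalg.inv(m['K'])@[uv[0],uv[1],1];o=m['world_from_camera'][:3,3];return o+d*(z-o[2])/d[2]
def best(c,n,rc):
    r=[x for x in bot.cut_out(c,n) if np.hypot(*(np.array(x['centre'])-rc))<40];return r[0]['mask'] if r else None
E
python3 - <<'E'
from fit import *
V={c:bot.camera_model(c) for c in('scene','side')}
for v in V.values(): v['world_from_camera']=np.array(v['world_from_camera'])
for c in V: bot.camera(c)
for n,rc in(('tin',{'scene':(237,354),'side':(215,342)}),('supply',{'scene':(214,260),'side':(203,264)})):
    ms={c:best(c,n,rc[c]) for c in V}
    c0=ground(rc['scene'][::-1],.03 if n=='tin' else .07,V['scene']);print(n,c0.round(3))
    p0=[c0[0],c0[1],1.57] if n=='tin' else [c0[0],c0[1],0.]
    if n=='tin':p0[1]-=.08
    for cs in(('scene',),('side',),('scene','side')):
        vs=[(V[c],ms[c]) for c in cs if ms[c] is not None]
        if vs: p,e=fit(n,vs,p0);print(cs,np.round(p,4),round(e,3))
E
```

```text
tin [0.517 0.072 0.03 ]
('scene',) [ 0.5369 -0.0052  1.8624] 0.056
('side',) [ 0.5386 -0.0073  1.8714] 0.042
('scene', 'side') [ 0.5368 -0.0067  1.8634] 0.052
supply [ 0.576 -0.2    0.07 ]
('scene',) [ 0.5602 -0.2013  0.1389] 0.028
('side',) [ 0.5533 -0.2047  0.1482] 0.044
('scene', 'side') [ 0.5579 -0.2026  0.1439] 0.038
```

move_arm(
  motion=[
    {"x":-4,"y":-1.5,"z":1,"yaw":6},
    {"x":-8,"y":-3,"z":2,"yaw":12},
    {"x":-13,"y":-5,"z":3,"yaw":18},
    {"x":-18,"y":-7,"z":4,"yaw":25},
    {"x":-23,"y":-9,"z":5,"yaw":32},
    {"x":-28,"y":-11,"z":6,"yaw":38},
    {"x":-32,"y":-13,"z":7,"yaw":43},
    {"x":-35,"y":-14,"z":8,"yaw":47},
    {"x":-37,"y":-14.6,"z":9,"yaw":49.6},
    {"x":-37,"y":-14.6,"z":9,"yaw":49.6},
    {"x":-37,"y":-14.6,"z":9,"yaw":49.6},
  ],
  gripper=1,
)

```text
clock: 2.08
eef_pos: [0.4803, 0.1769, 0.1413]
tool_rot: [0.596, 0.803, -0.0, -0.0]
ft_force: [-1.0, -0.9, 0.8]
grip_width: 0.0854
grasp_force: 0.0
```

Run:
```python
from fit import *
o=bot.get_obs();print(o['eef_pos'],o['tool_rot'],o['clock'],o['ft_force'])
m=bot.camera_model('wrist');m['world_from_camera']=np.array(m['world_from_camera']);im=bot.camera('wrist')
print(np.round(m['world_from_camera'],3).tolist())
rs=bot.cut_out('wrist','tin')
for r in rs[:3]: print(r['score'],r['centre'],r['mask'].sum())
for p,col in(([.5368,-.0067,1.8634],(0,0,255)),):
    for P in PARTS['tin']:
        h=cv2.convexHull(proj(place(P,p),m).astype(np.float32)).astype(int);cv2.polylines(im,[h],True,col,1)
for P in PARTS['supply'][:1]:
    q=proj(place(P,[.5579,-.2026,.1439]),m);print(q.round().tolist())
    for i,j in((2,6),(3,7)): cv2.line(im,tuple(q[i].astype(int).tolist()),tuple(q[j].astype(int).tolist()),(255,0,255),1)
cv2.imwrite('pics/w1.png',im)
```

```text
[0.48025925 0.17692575 0.14134555] [ 5.95701114e-01  8.03206119e-01 -5.99970138e-05 -3.31622186e-04] 2.075 [-1.04955586 -0.88716806  0.7885664 ]
[[0.957, 0.28, 0.074, 0.46], [0.29, -0.924, -0.25, 0.24], [-0.001, 0.26, -0.965, 0.284], [0.0, 0.0, 0.0, 1.0]]
0.81 [18.5, 105.1] 5428
0.8 [268.7, 314.3] 13307
0.74 [328.1, 600.3] 5835
[[176.0, 518.0], [110.0, 706.0], [181.0, 386.0], [99.0, 547.0], [380.0, 539.0], [410.0, 730.0], [420.0, 414.0], [481.0, 584.0]]
```

View pics/w1.png

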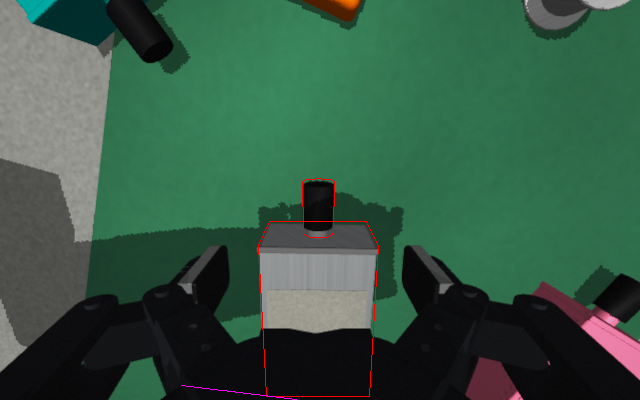

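The white tin's fit matches closely: the cap is at (318,207) and the shoulder at row 235. Descending onto the cap.

move_arm(
  motion=[
    {"x":-0.2,"y":0.1,"z":3},
    {"x":-0.2,"y":0.1,"z":6.5},
    {"x":-0.2,"y":0.1,"z":10},
    {"x":-0.2,"y":0.1,"z":12},
    {"x":-0.2,"y":0.1,"z":13},
    {"x":-0.2,"y":0.1,"z":13},
    {"x":-0.2,"y":0.1,"z":13},
  ],
)

```text
invalid input at $.motion[0]: expected keys x, y, z, yaw
```

move_arm(
  motion=[
    {"x":0},
    {"x":0},
    {"x":0},
    {"x":0},
    {"x":0},
    {"x":0},
    {"x":0},
  ],
  gripper=-1,
)

```text
invalid input at $.motion[0]: expected keys x, y, z, yaw
```

move_arm(
  motion=[
    {"x":-0.2,"y":0.1,"z":3,"yaw":0},
    {"x":-0.2,"y":0.1,"z":6.5,"yaw":0},
    {"x":-0.2,"y":0.1,"z":10,"yaw":0},
    {"x":-0.2,"y":0.1,"z":12,"yaw":0},
    {"x":-0.2,"y":0.1,"z":13,"yaw":0},
    {"x":-0.2,"y":0.1,"z":13,"yaw":0},
    {"x":-0.2,"y":0.1,"z":13,"yaw":0},
  ],
)

```text
clock: 3.05
eef_pos: [0.4831, 0.1752, 0.0124]
tool_rot: [0.596, 0.803, 0.001, 0.001]
ft_force: [0.2, 0.3, -0.4]
grip_width: 0.0854
grasp_force: 0.0
```

move_arm(
  motion=[
    {"x":0,"y":0,"z":0,"yaw":0},
    {"x":0,"y":0,"z":0,"yaw":0},
    {"x":0,"y":0,"z":0,"yaw":0},
    {"x":0,"y":0,"z":0,"yaw":0},
    {"x":0,"y":0,"z":0,"yaw":0},
    {"x":0,"y":0,"z":0,"yaw":0},
    {"x":0,"y":0,"z":0,"yaw":0},
    {"x":0,"y":0,"z":0,"yaw":0},
  ],
  gripper=-1,
)

```text
clock: 4.05
eef_pos: [0.4826, 0.1748, 0.0118]
tool_rot: [0.596, 0.803, 0.0, 0.0]
ft_force: [-0.8, 0.4, 5.4]
grip_width: 0.0261
grasp_force: 58.9
```

move_arm(
  motion=[
    {"x":0,"y":0,"z":-0.04,"yaw":1.5},
    {"x":-0.3,"y":-0.05,"z":-0.04,"yaw":3},
    {"x":-0.8,"y":-0.1,"z":-0.04,"yaw":4.5},
    {"x":-1.3,"y":-0.2,"z":-0.04,"yaw":6},
    {"x":-1.8,"y":-0.27,"z":-0.04,"yaw":7.5},
    {"x":-2.4,"y":-0.36,"z":-0.04,"yaw":8.6},
    {"x":-3,"y":-0.45,"z":-0.04,"yaw":8.6},
    {"x":-3.5,"y":-0.53,"z":-0.04,"yaw":8.6},
    {"x":-3.95,"y":-0.6,"z":-0.04,"yaw":8.6},
    {"x":-3.95,"y":-0.6,"z":-0.04,"yaw":8.6},
    {"x":-3.95,"y":-0.6,"z":-0.04,"yaw":8.6},
  ],
)

```text
clock: 5.42
eef_pos: [0.4879, 0.1344, 0.0118]
tool_rot: [0.655, 0.756, -0.001, 0.0]
ft_force: [-1.3, 2.5, 4.7]
grip_width: 0.0263
grasp_force: 59.7
```

Run:
```python
from fit import *
V={c:bot.camera_model(c) for c in('scene','side')}
ims={}
for c in V: V[c]['world_from_camera']=np.array(V[c]['world_from_camera']); ims[c]=bot.camera(c)
o=bot.get_obs();q=o['tool_rot'];print(o['eef_pos'],o['ft_force'],np.degrees(2*np.arctan2(q[1],q[0])))
a=ims['scene'][130:330,190:450];b=ims['side'][130:330,190:450]
cv2.imwrite('pics/s2.png',np.hstack([cv2.resize(i,None,fx=1.5,fy=1.5,interpolation=2) for i in(a,b)]))
```

```text
[0.48792851 0.13444202 0.01182049] [-0.7222393   2.54520636  4.59411671] 98.17938126579243
```

View pics/s2.png

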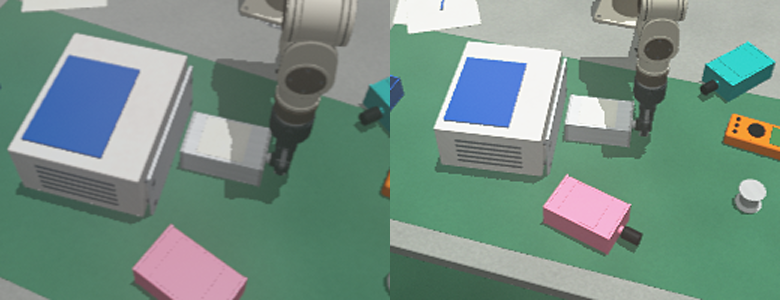

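The tin is aligned with the plate with a gap of a few mm still to go. Now creeping in to find the plate by touch.

move_arm(
  motion=[
    {"x":-0.2,"y":0,"z":0,"yaw":0},
    {"x":-0.4,"y":0,"z":0,"yaw":0},
    {"x":-0.4,"y":0,"z":0,"yaw":0},
  ],
)

```text
clock: 5.9
eef_pos: [0.4885, 0.1312, 0.0118]
tool_rot: [0.655, 0.756, 0.0, -0.0]
ft_force: [-0.9, 3.8, 5.9]
grip_width: 0.0264
grasp_force: 59.7
```

move_arm(
  motion=[
    {"x":-0.15,"y":0,"z":0,"yaw":0},
    {"x":-0.3,"y":0,"z":0,"yaw":0},
    {"x":-0.3,"y":0,"z":0,"yaw":0},
  ],
)

```text
clock: 6.28
eef_pos: [0.4889, 0.1284, 0.0118]
tool_rot: [0.655, 0.756, 0.0, -0.0]
ft_force: [-0.8, 4.3, 5.1]
grip_width: 0.0261
grasp_force: 59.7
```

move_arm(
  motion=[
    {"x":-0.12,"y":0,"z":0,"yaw":0},
    {"x":-0.25,"y":0,"z":0,"yaw":0},
    {"x":-0.25,"y":0,"z":0,"yaw":0},
  ],
)

```text
clock: 6.65
eef_pos: [0.4893, 0.1259, 0.0118]
tool_rot: [0.655, 0.756, 0.0, -0.0]
ft_force: [-0.7, 5.1, 5.0]
grip_width: 0.0265
grasp_force: 59.7
```

move_arm(
  motion=[
    {"x":-0.12,"y":0,"z":0,"yaw":0},
    {"x":-0.25,"y":0,"z":0,"yaw":0},
    {"x":-0.25,"y":0,"z":0,"yaw":0},
  ],
)

```text
clock: 7.02
eef_pos: [0.4897, 0.1235, 0.0118]
tool_rot: [0.655, 0.756, 0.0, -0.0]
ft_force: [-0.5, 5.7, 4.7]
grip_width: 0.0264
grasp_force: 59.7
```

move_arm(
  motion=[
    {"x":-0.12,"y":0,"z":0,"yaw":0},
    {"x":-0.25,"y":0,"z":0,"yaw":0},
    {"x":-0.25,"y":0,"z":0,"yaw":0},
  ],
)

```text
clock: 7.4
eef_pos: [0.49, 0.121, 0.0118]
tool_rot: [0.655, 0.756, 0.0, -0.0]
ft_force: [-0.6, 4.8, 6.1]
grip_width: 0.0264
grasp_force: 59.7
```

Run:
```python
from fit import *
ims={}
for c in('scene','side'):
    im=bot.camera(c);print(c,bot.get_obs()['ft_force'])
    y0,x0=(190,270) if c=='scene' else (170,270)
    ims[c]=cv2.resize(im[y0:y0+80,x0:x0+130],None,fx=3,fy=3,interpolation=2)
cv2.imwrite('pics/s3.png',np.hstack(list(ims.values())))
```

```text
scene [-0.5493638   4.91660623  5.13294028]
side [-0.03915441  4.20289719  4.88766814]
```

View pics/s3.png

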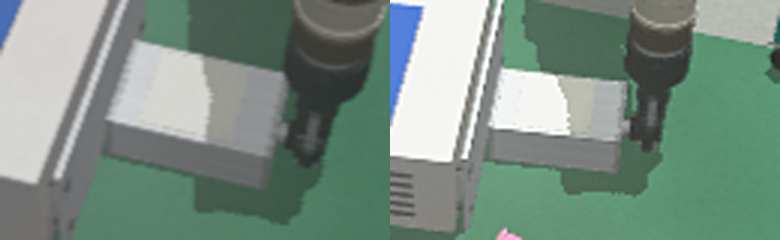

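The tin's base edge is almost touching the plate's face. Continuing in small steps.

move_arm(
  motion=[
    {"x":-0.1,"y":0,"z":0,"yaw":0},
    {"x":-0.2,"y":0,"z":0,"yaw":0},
    {"x":-0.2,"y":0,"z":0,"yaw":0},
  ],
)

```text
clock: 7.88
eef_pos: [0.4903, 0.1191, 0.0118]
tool_rot: [0.655, 0.756, 0.0, -0.0]
ft_force: [-0.8, 4.0, 4.3]
grip_width: 0.0265
grasp_force: 59.7
```

move_arm(
  motion=[
    {"x":-0.1,"y":0,"z":0,"yaw":0},
    {"x":-0.2,"y":0,"z":0,"yaw":0},
    {"x":-0.2,"y":0,"z":0,"yaw":0},
  ],
)

```text
clock: 8.25
eef_pos: [0.4906, 0.1171, 0.0118]
tool_rot: [0.655, 0.756, 0.0, -0.0]
ft_force: [-0.9, 5.1, 5.1]
grip_width: 0.0264
grasp_force: 59.7
```

move_arm(
  motion=[
    {"x":-0.1,"y":0,"z":0,"yaw":0},
    {"x":-0.2,"y":0,"z":0,"yaw":0},
    {"x":-0.2,"y":0,"z":0,"yaw":0},
  ],
)

```text
clock: 8.62
eef_pos: [0.4907, 0.1163, 0.0118]
tool_rot: [0.654, 0.756, 0.001, -0.001]
ft_force: [-1.3, 7.9, 4.9]
grip_width: 0.0265
grasp_force: 59.7
```

move_arm(
  motion=[
    {"x":-0.1,"y":0,"z":0,"yaw":0},
    {"x":-0.15,"y":0,"z":0,"yaw":0},
    {"x":-0.15,"y":0,"z":0,"yaw":0},
  ],
)

```text
clock: 9.0
eef_pos: [0.4907, 0.1164, 0.0118]
tool_rot: [0.654, 0.756, 0.002, -0.002]
ft_force: [-2.1, 12.9, 3.6]
grip_width: 0.0264
grasp_force: 59.7
```

Contact: the tin's base bears on the plate (force rose from 5 to 13 N and the TCP stopped). Now tipping along the base-corner ladder path, with a light bias.

move_arm(
  motion=[
    {"x":0.15,"y":0,"z":-0.8,"yaw":0},
    {"x":0.23,"y":0,"z":-1.6,"yaw":0},
    {"x":0.28,"y":0,"z":-2.4,"yaw":0},
    {"x":0.28,"y":0,"z":-3.2,"yaw":0},
    {"x":0.28,"y":0,"z":-3.2,"yaw":0},
  ],
)

```text
clock: 9.62
eef_pos: [0.489, 0.1161, 0.0425]
tool_rot: [0.655, 0.756, -0.001, -0.001]
ft_force: [-2.6, 5.0, -3.3]
grip_width: 0.0262
grasp_force: 59.2
```

move_arm(
  motion=[
    {"x":-0.05,"y":0,"z":-0.8,"yaw":0},
    {"x":-0.1,"y":0,"z":-1.6,"yaw":0},
    {"x":-0.2,"y":0,"z":-2.3,"yaw":0},
    {"x":-0.35,"y":0,"z":-3.1,"yaw":0},
    {"x":-0.53,"y":0,"z":-3.8,"yaw":0},
    {"x":-0.74,"y":0,"z":-4.5,"yaw":0},
    {"x":-1.0,"y":0,"z":-5.2,"yaw":0},
    {"x":-1.28,"y":0,"z":-5.8,"yaw":0},
    {"x":-1.28,"y":0,"z":-5.8,"yaw":0},
  ],
)

```text
clock: 10.75
eef_pos: [0.493, 0.1034, 0.1023]
tool_rot: [0.655, 0.756, 0.0, 0.0]
ft_force: [-0.5, -0.2, -4.6]
grip_width: 0.0263
grasp_force: 59.9
```

Run:
```python
from fit import *
ims={}
for c in('scene','side'):
    im=bot.camera(c);print(c,bot.get_obs()['ft_force'])
    y0,x0=(160,260) if c=='scene' else (140,260)
    ims[c]=cv2.resize(im[y0:y0+120,x0:x0+130],None,fx=3,fy=3,interpolation=2)
cv2.imwrite('pics/s4.png',np.hstack(list(ims.values())))
```

```text
scene [-0.17745814  0.33771098 -4.75485842]
side [-0.280069   -0.39099545 -5.90421754]
```

View pics/s4.png

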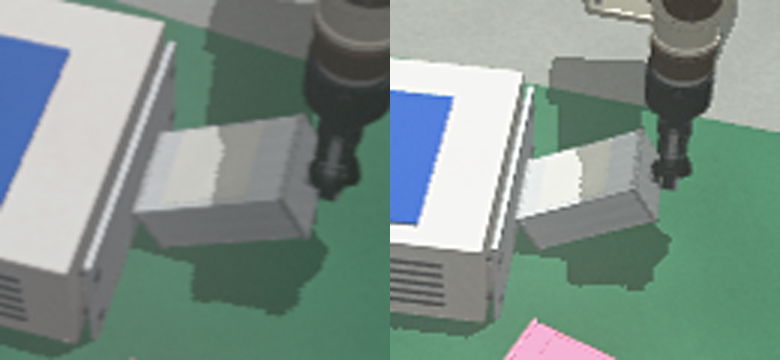

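The tin is tipped about 30°, its base corner on the bench and its upper base edge on the plate. Continuing with a slightly larger inward bias.

move_arm(
  motion=[
    {"x":-0.4,"y":0,"z":-0.55,"yaw":0},
    {"x":-0.82,"y":0,"z":-1.1,"yaw":0},
    {"x":-1.2,"y":0,"z":-1.7,"yaw":0},
    {"x":-1.61,"y":0,"z":-2.25,"yaw":0},
    {"x":-2.07,"y":0,"z":-2.78,"yaw":0},
    {"x":-2.52,"y":0,"z":-3.28,"yaw":0},
    {"x":-2.52,"y":0,"z":-3.28,"yaw":0},
  ],
)

```text
clock: 11.72
eef_pos: [0.4964, 0.0784, 0.135]
tool_rot: [0.655, 0.756, 0.0, 0.0]
ft_force: [0.7, 1.4, -5.6]
grip_width: 0.0261
grasp_force: 60.0
```

Run:
```python
from fit import *
ims={}
for c in('scene','side'):
    im=bot.camera(c);print(c,bot.get_obs()['ft_force'])
    y0,x0=(160,260) if c=='scene' else (140,260)
    ims[c]=cv2.resize(im[y0:y0+120,x0:x0+130],None,fx=3,fy=3,interpolation=2)
cv2.imwrite('pics/s5.png',np.hstack(list(ims.values())))
```

```text
scene [ 0.66970572  1.9618477  -4.89215749]
side [ 0.51266361  2.52137564 -4.44065469]
```

View pics/s5.png

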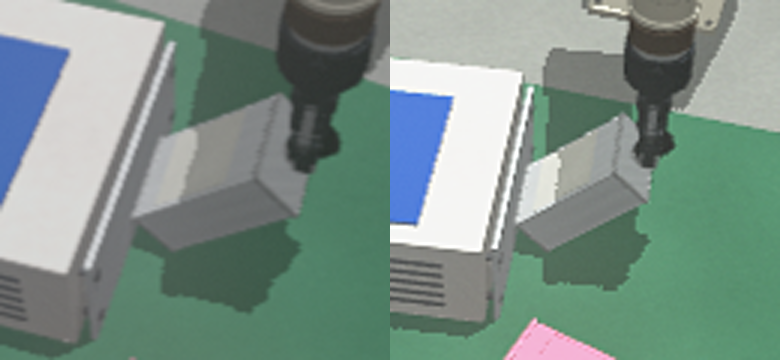

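```bash
cat > tilt.py <<'E'
from fit import *
def tilt(th0,save=None):
    V=[]
    o=bot.get_obs();cap=np.array(o['eef_pos'])+[0,0,.019]
    n=np.array([-.1423,.9898,0]);lat=np.array([.9898,.1423,0]);k=np.array([0,0,1.])
    B=box(0,.16,-.05,.05,-.03,.03)
    for c,rc in(('scene',(225,330)),('side',(200,325))):
        m=bot.camera_model(c);m['world_from_camera']=np.array(m['world_from_camera']);im=bot.camera(c)
        ks=best(c,'tin',rc)
        if ks is not None:V.append((m,ks.astype(float)))
    def pts(p):
        th,g,s,dz=p;ax=n*np.cos(th)+k*np.sin(th);zz=-n*np.sin(th)+k*np.cos(th)
        return cap+lat*s+k*dz+np.outer(B[:,0]-g,ax)+np.outer(B[:,1],lat)+np.outer(B[:,2],zz)
    def f(p):
        L=0
        for m,ks in V:
            r=np.zeros((1600,2560),np.uint8);cv2.fillConvexPoly(r,cv2.convexHull((4*proj(pts(p),m)+1.5).astype(np.float32)).round().astype(np.int32),255)
            r=cv2.resize(r,(640,400),interpolation=cv2.INTER_AREA)/255.;L+=np.abs(r-ks).sum()/ks.sum()
        return L+((p[3])/.01)**2*.05
    q=np.array([th0,.19,0,0]);S=[q]+[q+d for d in np.diag([.1,.006,.006,.004])]
    r=minimize(f,q,method='Nelder-Mead',options=dict(initial_simplex=S,xatol=1e-4,fatol=1e-4,maxiter=400))
    P=pts(r.x);print(len(V),'th',np.degrees(r.x[0]).round(1),'g,s,dz',r.x[1:].round(4),'err',round(r.fun,3),'lowest z',P[:,2].min().round(4))
    d=(P-[.5579,-.2026,0])@n-.12;print('min dist to wall',d.min().round(4),'cap dist',((cap-[.5579,-.2026,0])@n-.12).round(4),o['eef_pos'].round(4),o['ft_force'].round(1))
E
python3 -c "from tilt import *;tilt(.75)"
```

```text
2 th 45.6 g,s,dz [0.1867 0.0024 0.001 ] err 0.242 lowest z 0.0002
min dist to wall 0.0151 cap dist 0.1672 [0.4963 0.0787 0.1346] [ 0.5  2.5 -4.4]
```

move_arm(
  motion=[
    {"x":-0.53,"y":0,"z":-0.46,"yaw":0},
    {"x":-1.08,"y":0,"z":-0.91,"yaw":0},
    {"x":-1.65,"y":0,"z":-1.32,"yaw":0},
    {"x":-2.22,"y":0,"z":-1.7,"yaw":0},
    {"x":-2.84,"y":0,"z":-2.04,"yaw":0},
    {"x":-3.46,"y":0,"z":-2.36,"yaw":0},
    {"x":-3.46,"y":0,"z":-2.36,"yaw":0},
  ],
)

```text
clock: 12.9
eef_pos: [0.501, 0.0436, 0.1582]
tool_rot: [0.655, 0.756, -0.0, 0.0]
ft_force: [0.5, 1.4, -4.9]
grip_width: 0.0261
grasp_force: 59.4
```

```bash
python3 -c "from tilt import *;tilt(1.04)"
```

```text
2 th 59.6 g,s,dz [0.1735 0.0103 0.0013] err 0.404 lowest z 0.0136
min dist to wall 0.0182 cap dist 0.1318 [0.501  0.0436 0.1582] [ 0.5  1.4 -4.9]
```

Run:
```python
from fit import *
o=bot.get_obs();cap=o['eef_pos']+np.array([0,0,.019])
n=np.array([-.1423,.9898,0]);lat=np.array([.9898,.1423,0]);k=np.array([0,0,1.])
ims=[]
th=np.radians(60);ax=n*np.cos(th)+k*np.sin(th);zz=-n*np.sin(th)+k*np.cos(th);B=box(0,.16,-.05,.05,-.03,.03)
P=cap+np.outer(B[:,0]-.1875,ax)+np.outer(B[:,1],lat)+np.outer(B[:,2],zz);print(P[:,2].min())
for c in('scene','side'):
    im=bot.camera(c);m=bot.camera_model(c);m['world_from_camera']=np.array(m['world_from_camera'])
    y0,x0=(160,260) if c=='scene' else (140,260)
    a=cv2.resize(im[y0:y0+120,x0:x0+130],None,fx=3,fy=3,interpolation=2)
    q=((proj(P,m)-[x0,y0])*3).astype(int)
    for i in range(8):
        for b in(1,2,4):
            if not i&b: cv2.line(a,tuple(q[i].tolist()),tuple(q[i|b].tolist()),(0,0,255),1)
    ims.append(a)
cv2.imwrite('pics/s6.png',np.hstack(ims))
```

```text
-0.0005276220558648077
```

View pics/s6.png

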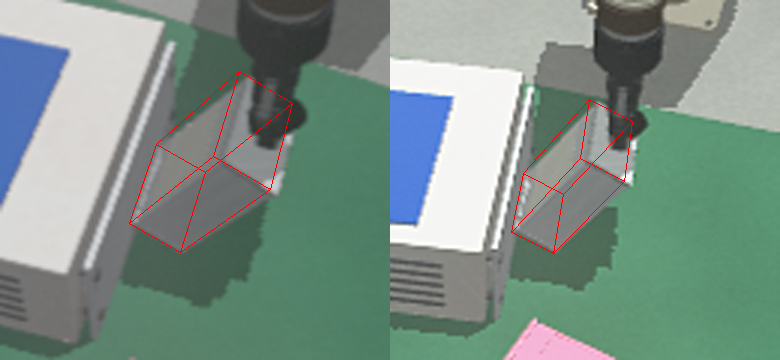

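The overlay at 60° matches: the base corner is on the bench and against the plate. Continuing.

move_arm(
  motion=[
    {"x":-0.7,"y":0,"z":-0.25,"yaw":0},
    {"x":-1.43,"y":0,"z":-0.47,"yaw":0},
    {"x":-2.13,"y":0,"z":-0.68,"yaw":0},
    {"x":-2.84,"y":0,"z":-0.86,"yaw":0},
    {"x":-3.6,"y":0,"z":-1.0,"yaw":0},
    {"x":-4.32,"y":0,"z":-1.1,"yaw":0},
    {"x":-4.32,"y":0,"z":-1.1,"yaw":0},
  ],
)

```text
clock: 14.08
eef_pos: [0.5075, 0.0007, 0.1691]
tool_rot: [0.655, 0.756, -0.0, 0.0]
ft_force: [0.6, 0.5, -4.5]
grip_width: 0.0263
grasp_force: 59.1
```

```bash
python3 - <<'E'
s=open('tilt.py').read()
s=s.replace("V.append((m,ks.astype(float)))","V.append((m,ks.astype(float),ign(m,im)))")
s=s.replace("    B=box(0,","    def ign(m,im):\n        P=np.vstack([box(-.03,.03,-.03,.03,-.025,.05)@np.array([lat,n,k])+cap,box(-.06,.06,-.05,.05,.03,.25)@np.array([lat,n,k])+cap]);r=np.ones((400,640));cv2.fillConvexPoly(r,cv2.convexHull(proj(P,m).astype(np.float32)).astype(np.int32),0);return r\n    B=box(0,",1)
s=s.replace("for m,ks in V:\n            r","for m,ks,ig in V:\n            r").replace("np.abs(r-ks).sum()","(ig*np.abs(r-ks)).sum()")
s=s.replace("    P=pts(r.x);print(","    for (m,ks,ig),nm in zip(V,'ab'): print('masked',ks.sum(),(ks*ig).sum())\n    P=pts(r.x);print(")
open('tilt.py','w').write(s)
E
python3 -c "
from tilt import *;tilt(1.3)
ims=[]
for c in('scene','side'):
    im=bot.camera(c);y0,x0=(150,250) if c=='scene' else (130,250)
    k=best(c,'tin',(225,330) if c=='scene' else (200,325))
    a=cv2.resize(im[y0:y0+130,x0:x0+130],None,fx=3,fy=3,interpolation=2)
    if k is not None:
        e=cv2.findContours(k.astype('uint8'),0,1)[0];cv2.drawContours(a,[((q-[x0,y0])*3+1) for q in e],-1,(0,0,255),1)
    ims.append(a)
cv2.imwrite('pics/s7.png',np.hstack(ims))"
```

```text
masked 1237.0 930.0
masked 942.0 727.0
2 th 76.1 g,s,dz [0.1752 0.0067 0.0013] err 0.149 lowest z 0.0122
min dist to wall 0.0172 cap dist 0.0884 [0.5075 0.0007 0.1691] [ 0.6  0.5 -4.5]
```

View pics/s7.png

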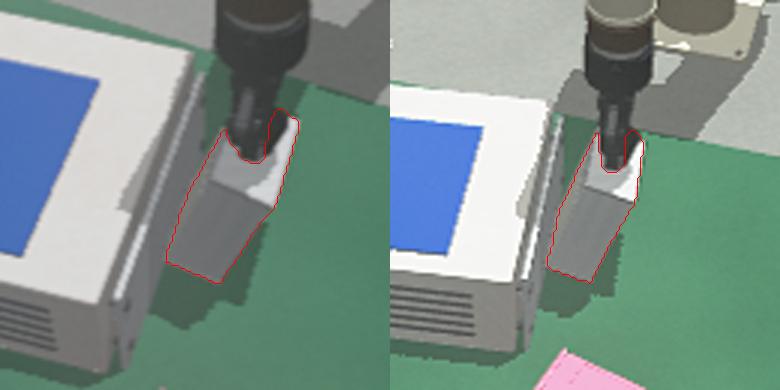

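Run:
```python
from fit import *
o=bot.get_obs();cap=o['eef_pos']+np.array([0,0,.019])
n=np.array([-.1423,.9898,0]);lat=np.array([.9898,.1423,0])
s0=np.array([.5579,-.2026,0])
for c,pts in(('scene',[(323.3,244.3),(305.3,237.7),(342,219)]),('side',[(316.7,223.7),(302.3,218.7),(331.8,196.8)])):
    m=bot.camera_model(c);W=np.array(m['world_from_camera'])
    for s in(0.05,.0525):
      for uv in pts:
        d=W[:3,:3]@np.linalg.inv(m['K'])@[*uv,1];t=((cap+lat*s-W[:3,3])@lat)/(d@lat);P=W[:3,3]+t*d
        print(c,s,'u',((P-s0)@n-.1351).round(4),'z',P[2].round(4))
```

```text
scene 0.05 u 0.0589 z 0.0022
scene 0.05 u 0.004 z 0.0157
scene 0.05 u 0.1072 z 0.1483
scene 0.0525 u 0.0595 z 0.0064
scene 0.0525 u 0.0048 z 0.0198
scene 0.0525 u 0.1075 z 0.1518
side 0.05 u 0.0576 z 0.0046
side 0.05 u 0.0043 z 0.0239
side 0.05 u 0.1065 z 0.1536
side 0.0525 u 0.0578 z 0.0076
side 0.0525 u 0.0047 z 0.0267
side 0.0525 u 0.1066 z 0.1561
```

Run:
```python
from fit import *
o=bot.get_obs();e=np.array(o['eef_pos']);print(e)
n=np.array([-.1423,.9898,0]);lat=np.array([.9898,.1423,0]);k=np.array([0,0,1])
s0=np.array([.5579,-.2026,0])
for c,x0,y0,ox in(('scene',250,150,0),('side',250,130,390)):
    m=bot.camera_model(c);m['world_from_camera']=np.array(m['world_from_camera'])
    A=np.array([e-.02*lat,e+.02*lat,e+.02*lat+.011*n,e+.02*lat-.011*n]+[s0+n*.1351+lat*l+k*z for l in(-.135,.135) for z in(.002,.13)])
    print(c,((proj(A,m)-[x0,y0])*3+[ox,0]).round().astype(int).tolist())
    # tin top corners for theta hyp about eef cap
    for th,g in((72,.1875),(76,.1875)):
        t=np.radians(th);ax=n*np.cos(t)+k*np.sin(t);zz=-n*np.sin(t)+k*np.cos(t);B=box(0,.16,-.05,.05,-.03,.03)
        P=e+k*.019+np.outer(B[:,0]-g,ax)+np.outer(B[:,1],lat)+np.outer(B[:,2],zz)
        print(th,((proj(P,m)-[x0,y0])*3+[ox,0]).round().astype(int).tolist())
```

```text
[0.50703639 0.001497   0.16896225]
scene [[259, 125], [248, 159], [260, 161], [236, 156], [205, 145], [206, 64], [130, 363], [123, 292]]
72 [[231, 201], [178, 179], [206, 281], [150, 258], [286, 116], [227, 91], [262, 201], [199, 175]]
76 [[243, 205], [189, 185], [219, 285], [162, 263], [289, 116], [228, 93], [265, 201], [200, 177]]
side [[614, 146], [610, 170], [620, 171], [601, 169], [562, 184], [562, 111], [530, 346], [529, 274]]
72 [[590, 223], [545, 209], [580, 282], [533, 267], [633, 140], [586, 124], [625, 200], [575, 183]]
76 [[600, 225], [555, 213], [590, 284], [543, 271], [635, 140], [587, 126], [627, 199], [576, 185]]
```

move_arm(
  motion=[
    {"x":-0.5,"y":0,"z":-0.05,"yaw":0},
    {"x":-1.0,"y":0,"z":-0.08,"yaw":0},
    {"x":-1.55,"y":0,"z":-0.1,"yaw":0},
    {"x":-2.1,"y":0,"z":-0.08,"yaw":0},
    {"x":-2.6,"y":0,"z":-0.06,"yaw":0},
    {"x":-2.6,"y":0,"z":-0.06,"yaw":0},
    {"x":-2.6,"y":0,"z":-0.06,"yaw":0},
  ],
)

```text
clock: 15.35
eef_pos: [0.5111, -0.0245, 0.1696]
tool_rot: [0.655, 0.756, -0.0, 0.0]
ft_force: [-0.3, 0.6, -4.8]
grip_width: 0.0258
grasp_force: 59.1
```

```bash
python3 -c "
from tilt import *
tilt(1.48)"
```

```text
masked 1253.0 862.0
masked 782.0 608.0
2 th 85.7 g,s,dz [ 0.1921 -0.0056  0.0016] err 0.218 lowest z -0.0036
min dist to wall 0.0186 cap dist 0.063 [ 0.5111 -0.0245  0.1696] [-0.3  0.6 -4.8]
```

move_arm(
  motion=[
    {"x":0,"y":0,"z":0.08,"yaw":0},
    {"x":0,"y":0,"z":0.15,"yaw":0},
    {"x":0,"y":0,"z":0.15,"yaw":0},
  ],
)

```text
clock: 15.92
eef_pos: [0.5109, -0.0242, 0.1682]
tool_rot: [0.655, 0.756, -0.0, -0.0]
ft_force: [0.8, 1.4, -4.9]
grip_width: 0.0258
grasp_force: 59.3
```

move_arm(
  motion=[
    {"x":0,"y":0,"z":0.1,"yaw":0},
    {"x":0,"y":0,"z":0.2,"yaw":0},
    {"x":0,"y":0,"z":0.2,"yaw":0},
  ],
)

```text
clock: 16.3
eef_pos: [0.5115, -0.0243, 0.1679]
tool_rot: [0.655, 0.756, 0.001, 0.001]
ft_force: [-2.5, 1.6, 5.1]
grip_width: 0.0257
grasp_force: 60.3
```

move_arm(
  motion=[
    {"x":-0.4,"y":0,"z":0.0,"yaw":0},
    {"x":-0.8,"y":0,"z":0.05,"yaw":0},
    {"x":-0.8,"y":0,"z":0.05,"yaw":0},
  ],
)

```text
clock: 16.68
eef_pos: [0.513, -0.033, 0.1671]
tool_rot: [0.655, 0.756, 0.0, 0.002]
ft_force: [-1.3, -0.7, 6.4]
grip_width: 0.0256
grasp_force: 60.2
```

move_arm(
  motion=[
    {"x":-0.3,"y":0,"z":0.02,"yaw":0},
    {"x":-0.6,"y":0,"z":0.05,"yaw":0},
    {"x":-0.6,"y":0,"z":0.05,"yaw":0},
  ],
)

```text
clock: 17.05
eef_pos: [0.5138, -0.038, 0.1667]
tool_rot: [0.655, 0.756, 0.001, 0.001]
ft_force: [-1.9, 2.3, 7.0]
grip_width: 0.0257
grasp_force: 59.5
```

```bash
python3 -c "
from tilt import *
tilt(1.55)"
```

```text
masked 1320.0 942.0
masked 836.0 617.0
2 th 89.4 g,s,dz [ 0.1914 -0.003   0.0014] err 0.184 lowest z -0.0046
min dist to wall 0.0173 cap dist 0.0492 [ 0.5138 -0.038   0.1667] [-1.9  2.3  7. ]
```

move_arm(
  motion=[
    {"x":-0.15,"y":0,"z":0,"yaw":0},
    {"x":-0.25,"y":0,"z":0,"yaw":0},
    {"x":-0.25,"y":0,"z":0,"yaw":0},
  ],
)

```text
clock: 17.62
eef_pos: [0.514, -0.0397, 0.1666]
tool_rot: [0.655, 0.756, 0.002, 0.0]
ft_force: [-1.1, 2.6, 6.9]
grip_width: 0.0257
grasp_force: 59.7
```

move_arm(
  motion=[
    {"x":-0.1,"y":0,"z":0,"yaw":0},
    {"x":-0.2,"y":0,"z":0,"yaw":0},
    {"x":-0.2,"y":0,"z":0,"yaw":0},
  ],
)

```text
clock: 18.0
eef_pos: [0.5145, -0.0429, 0.1661]
tool_rot: [0.655, 0.756, 0.001, 0.001]
ft_force: [-1.1, 1.4, 6.4]
grip_width: 0.0256
grasp_force: 57.9
```

move_arm(
  motion=[
    {"x":-0.1,"y":0,"z":0,"yaw":0},
    {"x":-0.15,"y":0,"z":0,"yaw":0},
    {"x":-0.15,"y":0,"z":0,"yaw":0},
  ],
)

```text
clock: 18.38
eef_pos: [0.5146, -0.0441, 0.1659]
tool_rot: [0.655, 0.756, 0.001, 0.001]
ft_force: [-1.3, 0.9, 5.1]
grip_width: 0.0253
grasp_force: 57.9
```

move_arm(
  motion=[
    {"x":-0.1,"y":0,"z":0,"yaw":0},
    {"x":-0.15,"y":0,"z":0,"yaw":0},
    {"x":-0.15,"y":0,"z":0,"yaw":0},
  ],
)

```text
clock: 18.75
eef_pos: [0.5147, -0.0453, 0.1658]
tool_rot: [0.655, 0.756, 0.001, 0.0]
ft_force: [0.2, 2.6, 6.1]
grip_width: 0.0253
grasp_force: 57.9
```

move_arm(
  motion=[
    {"x":-0.1,"y":0,"z":0,"yaw":0},
    {"x":-0.15,"y":0,"z":0,"yaw":0},
    {"x":-0.15,"y":0,"z":0,"yaw":0},
  ],
)

```text
clock: 19.12
eef_pos: [0.5148, -0.0466, 0.1656]
tool_rot: [0.655, 0.756, 0.001, 0.0]
ft_force: [-0.2, 2.9, 5.1]
grip_width: 0.0251
grasp_force: 57.8
```

move_arm(
  motion=[
    {"x":-0.1,"y":0,"z":0,"yaw":0},
    {"x":-0.15,"y":0,"z":0,"yaw":0},
    {"x":-0.15,"y":0,"z":0,"yaw":0},
  ],
)

```text
clock: 19.5
eef_pos: [0.5146, -0.049, 0.1651]
tool_rot: [0.655, 0.756, -0.0, 0.0]
ft_force: [0.5, 0.6, 2.6]
grip_width: 0.0248
grasp_force: 57.2
```

Run:
```python
from tilt import *
tilt(1.55)
o=bot.get_obs();e=np.array(o['eef_pos']);n=np.array([-.1423,.9898,0]);lat=np.array([.9898,.1423,0]);k=np.array([0,0,1])
B=box(-.05,.05,-.03,.03,0,.16)@np.array([lat,n,k])+[e[0],e[1],0]
ims=[]
for c in('scene','side','wrist'):
    im=bot.camera(c);m=bot.camera_model(c);m['world_from_camera']=np.array(m['world_from_camera'])
    if c=='wrist': w=cv2.resize(im,(480,300),interpolation=3);continue
    y0,x0=(140,250) if c=='scene' else (125,250)
    ims.append(cv2.resize(im[y0:y0+100,x0:x0+130],None,fx=3,fy=3,interpolation=2))
    print(c,((proj(B,m)-[x0,y0])*3).round().astype(int).tolist())
h=np.hstack(ims);out=np.zeros((600,780,3),np.uint8);out[:300,:]=h;out[300:,:480]=w
cv2.imwrite('pics/s8.png',out)
```

```text
masked 1377.0 1038.0
masked 776.0 578.0
2 th 92.6 g,s,dz [ 0.1954 -0.0142  0.0034] err 0.248 lowest z -0.0091
min dist to wall 0.0099 cap dist 0.0382 [ 0.5146 -0.049   0.1651] [0.5 0.6 2.6]
scene [[183, 221], [181, 120], [239, 233], [244, 133], [156, 300], [151, 202], [214, 313], [216, 216]]
side [[160, 234], [160, 143], [206, 239], [209, 148], [148, 293], [147, 202], [197, 298], [199, 207]]
```

View pics/s8.png

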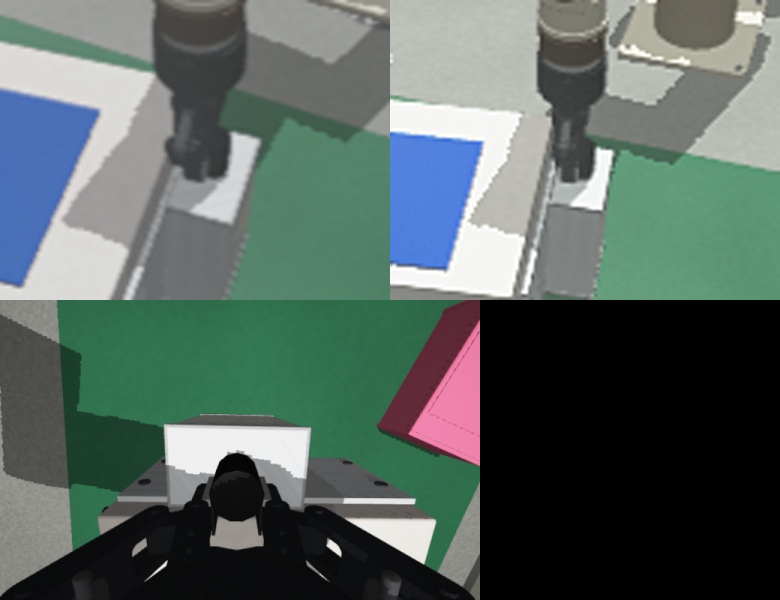

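Run:
```python
from fit import *
m=bot.camera_model('wrist');m['world_from_camera']=np.array(m['world_from_camera'])
n=np.array([-.1423,.9898,0]);lat=np.array([.9898,.1423,0]);e=np.array(bot.get_obs()['eef_pos'])
f=lambda P:(((P-e)@n).round(4),((P-e)@lat).round(4))
for uv,z in(((220,169),.16),((413,169),.16),((267,153),0),((364,153),0),((158,266),.13),((553,266),.13),((316,255),.208)): print(uv,z,f(ground(uv,z,m)))
im=bot.camera('wrist');g=cv2.cvtColor(im,cv2.COLOR_BGR2GRAY)
print(g[140:185:1,240].tolist());print(g[140:185,390].tolist());print(g[140:185,316].tolist())
print([im[r,316].tolist() for r in range(146,176,2)])
```

```text
(220, 169) 0.16 (np.float64(0.0432), np.float64(-0.0506))
(413, 169) 0.16 (np.float64(0.0432), np.float64(0.0485))
(267, 153) 0 (np.float64(0.0357), np.float64(-0.0526))
(364, 153) 0 (np.float64(0.0357), np.float64(0.0496))
(158, 266) 0.13 (np.float64(-0.0274), np.float64(-0.1082))
(553, 266) 0.13 (np.float64(-0.0273), np.float64(0.1591))
(316, 255) 0.208 (np.float64(0.018), np.float64(-0.0013))
[94, 93, 94, 95, 93, 94, 93, 93, 92, 93, 94, 93, 94, 92, 92, 93, 93, 93, 93, 94, 94, 90, 85, 83, 74, 85, 151, 201, 209, 208, 227, 237, 239, 239, 240, 240, 239, 239, 240, 239, 239, 240, 240, 239, 240]
[94, 94, 95, 96, 95, 97, 98, 95, 97, 96, 95, 95, 96, 96, 95, 95, 96, 96, 95, 95, 95, 96, 96, 96, 90, 83, 76, 76, 70, 145, 193, 205, 206, 210, 234, 240, 240, 239, 239, 240, 240, 240, 240, 240, 240]
[96, 96, 95, 96, 95, 94, 95, 94, 95, 95, 94, 96, 85, 138, 110, 82, 81, 79, 80, 78, 78, 78, 72, 77, 79, 74, 64, 119, 172, 202, 207, 207, 230, 239, 240, 239, 240, 240, 240, 240, 239, 240, 240, 239, 240]
[[83, 120, 52], [83, 120, 51], [82, 119, 51], [78, 96, 67], [111, 111, 109], [82, 81, 81], [80, 80, 79], [79, 78, 77], [72, 72, 71], [80, 79, 77], [65, 64, 63], [172, 172, 172], [206, 207, 207], [231, 230, 229], [241, 240, 239]]
```

The last picture shows the pads have slid about 13 mm along the cap towards the plate. From the wrist view the tin leans about 2.7° outward and its centre of mass is well inside its base. I'll open so it settles upright, re-centre on the cap, and press home.

move_arm(
  motion=[
    {"x":0,"y":0,"z":0,"yaw":0},
    {"x":0,"y":0,"z":0,"yaw":0},
    {"x":0,"y":0,"z":0,"yaw":0},
    {"x":0,"y":0,"z":0,"yaw":0},
    {"x":0,"y":0,"z":0,"yaw":0},
    {"x":0,"y":0,"z":0,"yaw":0},
  ],
  gripper=1,
)

```text
clock: 20.65
eef_pos: [0.5144, -0.0485, 0.1652]
tool_rot: [0.655, 0.756, -0.0, 0.0]
ft_force: [0.3, 0.5, -0.3]
grip_width: 0.0855
grasp_force: 0.0
```

```bash
cat > wr.py <<'E'
from fit import *
m=bot.camera_model('wrist');m['world_from_camera']=np.array(m['world_from_camera']);im=bot.camera('wrist')
o=bot.get_obs();e=np.array(o['eef_pos']);n=np.array([-.1423,.9898,0]);lat=np.array([.9898,.1423,0])
print(o['clock'],e.round(4),o['ft_force'].round(1))
g=cv2.GaussianBlur(cv2.cvtColor(im,cv2.COLOR_BGR2GRAY),(3,3),0).astype(int)
green=(im[:,:,1].astype(int)-im[:,:,2]>30)
for c in(240,270,300,330,360,390):
    col=green[:,c]; r=[i for i in range(60,300) if not col[i:i+4].any()][0]
    t=[i for i in range(r,r+60) if g[i,c]>150]; t=t[0] if t else -1
    print(c,'bottom',r,((ground((c,r),0,m)-e)@n).round(4),((ground((c,r),0,m)-e)@lat).round(3),'top',t,((ground((c,t),.16,m)-e)@n).round(4))
E
python3 wr.py
```

```text
20.7 [ 0.5144 -0.0485  0.1652] [ 0.6 -0.8  0.2]
240 bottom 172 0.0156 -0.082 top 183 0.0358
270 bottom 153 0.0357 -0.049 top 183 0.0359
300 bottom 153 0.0357 -0.018 top 183 0.0359
330 bottom 153 0.0357 0.014 top 183 0.0359
360 bottom 153 0.0357 0.045 top 184 0.0353
390 bottom 174 0.0134 0.078 top 184 0.0353
```

The tin has settled upright: its outer face is vertical, at +35.7 mm at both top and bottom. Re-centring on the cap (+5.7 mm) and regripping.

move_arm(
  motion=[
    {"x":0,"y":0,"z":-0.3,"yaw":0},
    {"x":0.57,"y":0,"z":-0.3,"yaw":0},
    {"x":0.57,"y":0,"z":-0.3,"yaw":0},
    {"x":0.57,"y":0,"z":-0.3,"yaw":0},
  ],
)

```text
clock: 21.2
eef_pos: [0.5136, -0.0427, 0.1682]
tool_rot: [0.655, 0.756, -0.0, 0.0]
ft_force: [-0.0, -0.4, 0.3]
grip_width: 0.0856
grasp_force: 0.0
```

move_arm(
  motion=[
    {"x":0,"y":0,"z":0,"yaw":0},
    {"x":0,"y":0,"z":0,"yaw":0},
    {"x":0,"y":0,"z":0,"yaw":0},
    {"x":0,"y":0,"z":0,"yaw":0},
    {"x":0,"y":0,"z":0,"yaw":0},
    {"x":0,"y":0,"z":0,"yaw":0},
    {"x":0,"y":0,"z":0,"yaw":0},
  ],
  gripper=-1,
)

```text
clock: 22.08
eef_pos: [0.5135, -0.0429, 0.1683]
tool_rot: [0.655, 0.756, -0.0, -0.0]
ft_force: [-2.5, -0.8, 3.7]
grip_width: 0.0267
grasp_force: 59.1
```

```bash
python3 wr.py
```

```text
22.125 [ 0.5135 -0.0429  0.1683] [-2.8  0.4  2.7]
240 bottom 181 0.0052 -0.084 top 192 0.0303
270 bottom 158 0.0301 -0.05 top 192 0.0303
300 bottom 158 0.0301 -0.018 top 192 0.0303
330 bottom 158 0.0301 0.014 top 192 0.0303
360 bottom 159 0.0291 0.046 top 192 0.0303
390 bottom 182 0.0041 0.08 top 193 0.0298
```

move_arm(
  motion=[
    {"x":0,"y":0,"z":-0.08,"yaw":0},
    {"x":-0.1,"y":0,"z":-0.08,"yaw":0},
    {"x":-0.1,"y":0,"z":-0.08,"yaw":0},
  ],
)

```text
clock: 22.5
eef_pos: [0.5136, -0.0433, 0.1684]
tool_rot: [0.655, 0.756, 0.0, -0.001]
ft_force: [-0.4, 1.6, -3.5]
grip_width: 0.0266
grasp_force: 59.1
```

move_arm(
  motion=[
    {"x":-0.1,"y":0,"z":0,"yaw":0},
    {"x":-0.1,"y":0,"z":0,"yaw":0},
  ],
)

```text
clock: 22.75
eef_pos: [0.5136, -0.0436, 0.1686]
tool_rot: [0.654, 0.756, 0.001, -0.001]
ft_force: [0.5, 4.8, -3.5]
grip_width: 0.027
grasp_force: 59.1
```

```bash
python3 wr.py
```

```text
22.8 [ 0.5136 -0.0436  0.1686] [ 0.1  5.  -3.3]
240 bottom 180 0.0066 -0.084 top 191 0.0308
270 bottom 157 0.0316 -0.05 top 191 0.0308
300 bottom 157 0.0316 -0.018 top 192 0.0303
330 bottom 157 0.0316 0.014 top 192 0.0303
360 bottom 158 0.0306 0.046 top 192 0.0303
390 bottom 181 0.0056 0.08 top 192 0.0303
```

move_arm(
  motion=[
    {"x":0.1,"y":0,"z":0,"yaw":0},
    {"x":0.15,"y":0,"z":-0.04,"yaw":0},
    {"x":0.15,"y":0,"z":-0.04,"yaw":0},
  ],
)

```text
clock: 23.18
eef_pos: [0.5134, -0.0434, 0.169]
tool_rot: [0.655, 0.756, -0.0, -0.0]
ft_force: [0.4, 1.9, -6.0]
grip_width: 0.0269
grasp_force: 59.3
```

move_arm(
  motion=[
    {"x":-0.05,"y":0,"z":0,"yaw":0},
    {"x":-0.1,"y":0,"z":0,"yaw":0},
    {"x":-0.1,"y":0,"z":0,"yaw":0},
  ],
)

```text
clock: 23.55
eef_pos: [0.5134, -0.0438, 0.1692]
tool_rot: [0.655, 0.756, 0.0, -0.001]
ft_force: [-0.4, 5.7, -6.2]
grip_width: 0.0267
grasp_force: 59.3
```

```bash
python3 wr.py
```

```text
23.6 [ 0.5134 -0.0438  0.1692] [-0.2  4.8 -7. ]
240 bottom 180 0.0063 -0.084 top 191 0.0307
270 bottom 156 0.0324 -0.05 top 191 0.0307
300 bottom 157 0.0314 -0.018 top 192 0.0301
330 bottom 157 0.0314 0.014 top 192 0.0302
360 bottom 157 0.0314 0.046 top 192 0.0302
390 bottom 181 0.0053 0.08 top 192 0.0302
```

move_arm(
  motion=[
    {"x":0.03,"y":0,"z":0.08,"yaw":0},
    {"x":0.06,"y":0,"z":0.2,"yaw":0},
    {"x":0.06,"y":0,"z":0.2,"yaw":0},
  ],
)

```text
clock: 23.98
eef_pos: [0.5137, -0.0435, 0.1685]
tool_rot: [0.655, 0.756, 0.0, 0.0]
ft_force: [-3.0, 4.5, 0.5]
grip_width: 0.0266
grasp_force: 59.7
```

```bash
python3 wr.py
```

```text
24.025 [ 0.5137 -0.0435  0.1685] [-1.8  4.2 -0.4]
240 bottom 180 0.0062 -0.084 top 191 0.0308
270 bottom 157 0.0312 -0.05 top 192 0.0303
300 bottom 157 0.0312 -0.018 top 192 0.0303
330 bottom 157 0.0312 0.014 top 192 0.0303
360 bottom 158 0.0302 0.046 top 192 0.0303
390 bottom 181 0.0052 0.08 top 192 0.0303
```

move_arm(
  motion=[
    {"x":0,"y":0,"z":0.1,"yaw":0},
    {"x":0.03,"y":0,"z":0.1,"yaw":0},
  ],
)

```text
clock: 24.28
eef_pos: [0.5137, -0.0435, 0.1684]
tool_rot: [0.655, 0.756, 0.0, 0.001]
ft_force: [-4.2, 3.0, 4.8]
grip_width: 0.0268
grasp_force: 60.3
```

move_arm(
  motion=[
    {"x":0,"y":0,"z":0,"yaw":0},
    {"x":0,"y":0,"z":0,"yaw":0},
    {"x":0,"y":0,"z":0,"yaw":0},
    {"x":0,"y":0,"z":0,"yaw":0},
    {"x":0,"y":0,"z":0,"yaw":0},
    {"x":0,"y":0,"z":0,"yaw":0},
  ],
  gripper=1,
)

```text
clock: 25.02
eef_pos: [0.5137, -0.0435, 0.1663]
tool_rot: [0.655, 0.756, -0.0, 0.0]
ft_force: [0.3, 0.4, 0.4]
grip_width: 0.0852
grasp_force: 0.0
```

```bash
python3 wr.py
```

```text
25.075 [ 0.5137 -0.0434  0.1663] [-0.1 -0.5 -0.4]
240 bottom 179 0.0077 -0.083 top 191 0.0313
270 bottom 157 0.0314 -0.05 top 191 0.0313
300 bottom 157 0.0314 -0.018 top 191 0.0313
330 bottom 157 0.0314 0.014 top 191 0.0313
360 bottom 158 0.0304 0.046 top 192 0.0308
390 bottom 181 0.0055 0.079 top 192 0.0308
```

move_arm(
  motion=[
    {"x":0,"y":0,"z":-1,"yaw":0},
    {"x":0,"y":0,"z":-3,"yaw":0},
    {"x":0,"y":0,"z":-6,"yaw":0},
    {"x":0,"y":0,"z":-9,"yaw":0},
    {"x":0,"y":0,"z":-12,"yaw":0},
    {"x":0,"y":0,"z":-12,"yaw":0},
    {"x":0,"y":0,"z":-12,"yaw":0},
  ],
)

```text
clock: 25.95
eef_pos: [0.5135, -0.0434, 0.2862]
tool_rot: [0.655, 0.756, -0.0, -0.0]
ft_force: [-0.8, 0.0, -0.3]
grip_width: 0.0856
grasp_force: 0.0
```

```bash
python3 wr.py
python3 - <<'E'
from fit import *
V=[]
n=np.array([-.1423,.9898,0])
PARTS['up']=[box(-.03,.03,-.05,.05,0,.16),np.array([[.014*np.cos(a),.014*np.sin(a),z] for z in(.16,.208) for a in t])]
for c,rc in(('scene',(205,320)),('side',(180,318))):
    m=bot.camera_model(c);m['world_from_camera']=np.array(m['world_from_camera']);bot.camera(c)
    k=best(c,'tin',rc)
    if k is not None: V.append((m,k))
if V:
    p,e=fit('up',V,[.509,-.043,1.7134]);print(len(V),p.round(4),e)
E
```

```text
26.0 [ 0.5132 -0.0434  0.2856] [ 0.6 -0.5  0.3]
240 bottom 192 -0.0349 -0.116 top -1 0.1629
270 bottom 158 0.0166 -0.068 top 162 0.0312
300 bottom 148 0.0311 -0.024 top 163 0.0303
330 bottom 148 0.0311 0.02 top 163 0.0303
360 bottom 158 0.0166 0.064 top 163 0.0303
390 bottom 190 -0.0317 0.112 top -1 0.1629
2 [ 0.5142 -0.0409  1.7385] 0.037452039414370086
```

```bash
python3 -c "
from workcell import bot
print(bot.job_done())"
```

```text
the job is handed in; nothing more can be done
None
```

The tin stands upright with its broad side against the guard plate, flush to within about 1 mm by my measurements, and the job is handed in. The plate push stayed under about 13 N at each reading, but the tin's base lifted up to about 1.7 mm off the bench late in the tip, and the pads slid on the cap, so I let go once, let it rock the last 3° upright and regripped to press it home.

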